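# Clamp a seal stone in the carving bed

## Task

Get the seal stone ready for carving: loosen the clamp knob on the carving bed, slide the loose jaw up until the stone is held upright and square between the two jaws with no gap, then turn the knob tight again. Go gently, the stone is soft, and leave the other things on the bench where they are.

Things in the scene. Friction and masses are not known exactly. Their poses are not given: they have to be found in the camera images.
- bed: Carving bed fixed to the bench: dark hardwood base 300 x 130 x 22 mm with a 3 mm steel floor plate (top 25 mm above the bench). A fixed steel jaw block (40 x 100 mm, its top 75 mm above the bench) stands at its +x end, a sliding steel jaw at its -x end. Origin: centre of the base's underside; x runs along the bed, from the sliding jaw to the fixed jaw; z up.
- end_face (a point): Centre of the fixed jaw's inner face, 100 mm from the bed's origin along bed x, 50 mm above the bench. Axes as the bed's; the stone is on its -x side.
- jaw_face (a point): Centre of the sliding jaw's face (80 wide x 48 mm high), 50 mm above the bench. Axes as the bed's. When it touches a stone that rests squarely on the fixed jaw it is 50 mm from end_face.
- jaw (a joint): Travel of the sliding jaw along bed x, in m: 0 fully open (jaw faces 135 mm apart), grows towards the fixed jaw; 0.085 closes on the 50 mm stone. With the knob loose it slides with about 2 N of drag (plus about 2 to 5 N once it pushes the stone); with the knob tight it is held by friction (15 N and more) and must not be forced.
- knob (a joint): Angle of the clamp knob on the sliding jaw, in rad: grows clockwise seen from above. 0 is fully loose (stop), 1.5 the tight end stop; below 0.8 it is loose and the jaw is free, above it the clamp bites harder and harder (turning torque about 0.2 N m loose, 0.4 tight). It stays where it is left (springs back up to 0.06 at most). It starts tight, at 1.2 to 1.4. Tight means more than 1.1.
- knob_grip (a point): On the knob's vertical axis, 98 mm above the bench, 60 mm behind the sliding jaw's face. The knob's black grip is a bar 64 mm long (point x), 14 mm thick (y), 30 mm high; its top is 12 mm above this point, its lower edge 18 mm below; a round foot 36 mm across starts 24 mm below. At knob 0.7 the bar is parallel to bed x. Holding the bar, the jaw can be slid.
- stone: Polished stone block 50 x 50 x 80 mm, about 0.5 kg, standing upright on the bed's floor plate between the jaws with gaps to both, a little turned. Origin: centre of its underside; z up along its 80 mm length.
- spare_stone: Bystander: rough grey stone block 100 x 45 x 45 mm lying on the bench. Origin: centre of its underside, x along its length.
- brush: Bystander: brush 180 mm long lying on the bench beside the bed, along its own x.
- chisel: Bystander: hand graver 170 mm long lying on the bench behind the bed, along its own x.
- paste_pot: Bystander: open ceramic bowl, 80 mm across, 45 mm high. Origin: centre of its underside.
- mallet: Bystander: small wooden mallet lying on the bench, head 85 mm, handle along its own -x, 48 mm high.

How it is judged (in metres and radians):
On the way, in this order (a step that is already met when the one before it is completed fails the run):
1. the knob is turned loose before the jaw is moved (value of joint knob below 0.8 rad and distance of jaw_face from where it was at the start of the episode below 0.015 m), for 0.1 s.
2. with the knob still loose, the jaw is slid up until the stone is held between both jaws (value of joint knob below 0.8 rad and x of jaw_face in the frame of end_face above -0.0525 m), for 0.2 s.
3. the knob is turned tight (value of joint knob above 1.1 rad), for 0.2 s.
At the end, for the whole second after the job is handed in: The knob is tight (more than 1.1 rad); the stone stands upright (within 0.06 rad) on the floor plate between the jaws, within 20 mm of the bed's middle line and at rest, and the jaw faces are no more than 52.5 mm apart, so the 50 mm stone touches both squarely with at most 2.5 mm of play (value of joint knob above 1.1 rad and x of jaw_face in the frame of end_face above -0.0525 m and x of stone in the frame of end_face between -0.029 and -0.022 m and y of stone in the frame of end_face between -0.02 and 0.02 m and z of stone in the frame of end_face below -0.02 m and angle between stone's own z axis and vertical below 0.06 rad and linear speed of stone below 0.01 m/s).
It fails at once if the soft stone is rammed: more than 45 N from the sliding jaw or the fingers (contact force between stone and jaw above 45 N or contact force between stone and the fingers above 45 N).
It fails at once if a bystander is moved by more than 20 mm (distance of any of spare_stone, brush, chisel, paste_pot, mallet from where it was at the start of the episode above 0.02 m).
It also fails if it takes over 40 s, if anything falls off the work surface, if the arm or the gripper's body presses on something with over 40 N, if the wrist force passes 120 N, or if a joint passes its speed limit or range.

## Robot

A 6-joint arm with a two-finger parallel gripper is mounted at the origin on the work surface. World frame = base frame: x ahead of the robot, y to its left, z up, the work surface at z = 0. Lengths are in mm, angles in rad, forces in N, time in s.
With the tool pointing down it reaches from about 350 to 775 mm from the base axis. Payload 7.3 kg.
Tool frame: the origin (TCP) lies at the very end of the fingers, on their centre line; the grasp point (between the pads) lies 19 mm behind it; z points along the fingers, y is the line along which they close (so a half turn about z gives the same grasp; the last joint's range is limited). The gripper opens to 92 mm and grips with 3 to 60 N. Pads are 19 mm wide; open, the fingers measure 130 mm over their backs; the gripper's body (75 mm by 190 mm) begins 47 mm behind the grasp point.
Start: joints at [-1.278, 0.342, 1.524, -0, 1.275, -0.146], TCP at [223.072, -475.272, 226.741] pointing down, gripper open.
Joint ranges: [-2.53, 2.53], [-0.77, 2.02], [0.04, 2.7], [-1, 4.14], [0.28, 2.66], [-3.11, 3.11]. Speed limits (rad/s): [2.57, 2.57, 3.14, 3.14, 3.14, 3.14].

## Interface

Orientations are given as [roll, pitch, yaw] about the fixed x, y, z axes, in that order (R = Rz(yaw) Ry(pitch) Rx(roll)).
In Python, from plant import get_obs, vision, workorder gives the robot as it stands.
- The arm moves only by the shell command python3 -m pendant 'ROWS' [OPENING]. ROWS is a JSON object of lists of equal length, an entry for each row: "dp": the shift along the tool's x, y, z in m, a list of three; "rotation": the turn, a rotation vector about the tool's x, y, z in rad, a list of three. A call has 1 to 8 rows; each row is the pose to reach, as a shift and turn from the pose commanded when the call began, along the tool's axes at that moment; what a row does not reach only later rows make up. A row lasts 1/8 s, in which the tool goes at most 62.5 mm and 10.7 degrees, less where a joint would pass 70% of its speed; a pose out of reach is approached as far as the arm can. A call with a gripper value outside its range is refused whole. OPENING is the finger opening in m, from 0 to 0.0918, set as the call begins (- or left out, the last holds). The fingers move at their own pace and stop on an object; the grip force is fixed at half the most. Time passes only in rows, so rows that repeat a pose let the fingers close. It gives the time, the measured TCP pose, the force, the opening and the grip force at its end, in the units of the state.
- get_obs(): the state, without advancing time (a new reading comes with each control period).
- vision.capture(name): name is "side" or "top"; returns a dict with "pixels" (480x640x3 uint8, red, green, blue), "vfov" (degrees; the focal length in pixels is half the picture's height over the tangent of half this angle, whatever the lens; pixels are square), "cx", "cy" (the principal point, pixels), "dist" ([k1, k2, p1, p2, k3] as OpenCV has them; the pictures are not rectified), "pose" (4x4, takes a point from camera to world coordinates). Camera axes: x right, y up, looking along -z (the intrinsics and any distortion apply to the point x, -y, -z); pixel columns grow to the right and rows downward; lengths in mm; the calibration is good to about 2 mm. A picture is of the moment at which its call begins. There is no depth.
- workorder.close_job(): hands the job in; it is judged then, once.
The state is a dict: "time": time; "joint_positions": joint angles; "dq": joint speeds; "tau": joint torques, N m; "tool_pos": TCP position; "tcp_rot": TCP orientation; "contact_force": force on the tool from outside, world axes, zero at the start; "moment": the same for the moment, N m; "grip_width": finger opening in mm; "finger_force": force on a finger pad.
Only numpy, scipy, OpenCV 4.12 (cv2) and the standard library are available. Lean on these libraries where they do the work, as an engineer would, in place of code of your own. Each camera call takes 0.05 s, during which the arm holds its last target. There are 200 camera calls.

## Working session

There is one attempt and no reset: what is moved stays moved. The work goes in short steps, Python scripts to look and compute and a shell command to move; the robot and the scene stay as the last step left them, time stands still between calls to the robot, and variables do not carry over. Pictures are saved under pics/ and viewed, at most 10 in all, crops included, and the job is handed in when it is done.

```bash
mkdir -p pics; ls
python3 - <<'E'
from plant import get_obs, vision
import cv2
for n in("top","side"):
    c=vision.capture(n); cv2.imwrite(f"pics/{n}0.png",c["pixels"][:,:,::-1]); print(n,c["vfov"],c["cx"],c["cy"],c["dist"],c["pose"].tolist() if hasattr(c["pose"],'tolist') else c["pose"])
print(get_obs())
E
```

```text
pics
top 45.853570113914486 321.1428068237783 237.84370156904203 [0.05105401 0.         0.         0.         0.        ] [[0.024118990663593617, 0.9900025150002965, -0.13897227990666758, 424.0939963633675], [-0.999698661590926, 0.02451965902609347, 0.0011714668390921596, -39.51190860875263], [0.0045673080343310146, 0.13890214762318032, 0.9902955786445721, 1134.120213901792], [0.0, 0.0, 0.0, 1.0]]
side 54.45743657372938 321.8406928023297 238.2368757784396 [-0.0807597  0.         0.         0.         0.       ] [[-0.9197294917624035, 0.23613544310173726, -0.313588447640562, 301.8965717674016], [-0.3925398198515561, -0.5597180167700961, 0.7298138334766329, 642.5407116133828], [-0.003186191045606268, 0.7943272588889903, 0.6074817313899442, 607.0983653118261], [0.0, 0.0, 0.0, 1.0]]
{'time': 0.1, 'joint_positions': array([-1.27798486e+00,  3.42643480e-01,  1.52492409e+00, -3.04376978e-07,
        1.27538989e+00, -1.45977223e-01]), 'dq': array([-0.00057526, -0.00010882, -0.00472396,  0.00061179, -0.00064193,
        0.00112082]), 'tau': array([ 1.35377450e-03, -4.32001340e+01, -2.44696140e+01,  7.19775539e-02,
        5.25939942e-02, -3.10624819e-05]), 'tool_pos': array([ 222.96810449, -474.90078079,  226.11851598]), 'tcp_rot': array([-3.14024232e+00, -1.98236008e-04,  4.38788648e-01]), 'contact_force': array([ 0.3300879 ,  0.16446419, -0.06660216]), 'moment': array([-0.00914169,  0.00989398,  0.02310323]), 'finger_force': 0.0, 'grip_width': 91.63230900410173}
```

View pics/top0.png

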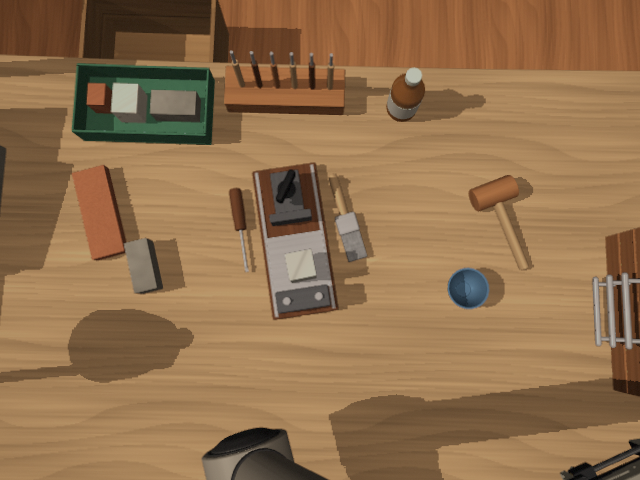

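View pics/side0.png

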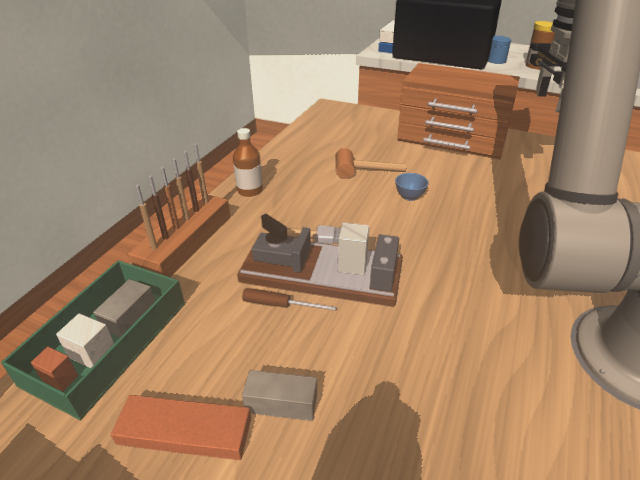

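The top view shows the bed around (295,240), with the knob at about (286,186) and the fixed jaw at about (303,299), nearest the robot. The chisel and brush lie on either side of it. I'll enlarge the bed next.

```bash
python3 - <<'E'
import cv2,numpy as np
t=cv2.imread("pics/top0.png")[155:325,240:350]; s=cv2.imread("pics/side0.png")[205:305,235:410]
t=cv2.resize(t,None,fx=3.5,fy=3.5,interpolation=cv2.INTER_CUBIC); s=cv2.resize(s,None,fx=2.3,fy=2.3,interpolation=cv2.INTER_CUBIC)
o=np.zeros((595,790,3),np.uint8); o[:t.shape[0],:t.shape[1]]=t; o[:s.shape[0],386:386+s.shape[1]]=s
cv2.imwrite("pics/crop0.png",o)
E
cat > h.py <<'E'
import numpy as np,cv2
from plant import vision,get_obs
def K(c):
    f=240/np.tan(np.radians(c["vfov"])/2); return np.array([[f,0,c["cx"]],[0,f,c["cy"]],[0,0,1.]])
def ray(c,px,z):
    "pixels -> world at heights z"
    px=np.array(px,float).reshape(-1,1,2); n=cv2.undistortPoints(px,K(c),np.array(c["dist"]))[:,0]
    P=np.array(c["pose"]); d=np.c_[n[:,0],-n[:,1],-np.ones(len(n))]@P[:3,:3].T
    return P[:3,3]+d*((np.broadcast_to(z,len(n))-P[2,3])/d[:,2])[:,None]
def proj(c,X):
    P=np.array(c["pose"]); q=(np.atleast_2d(X)-P[:3,3])@P[:3,:3]; q=q*[1,-1,-1]
    return cv2.projectPoints(q,np.zeros(3),np.zeros(3),K(c),np.array(c["dist"]))[0][:,0]
E
```

```text
(no output)
```

View pics/crop0.png

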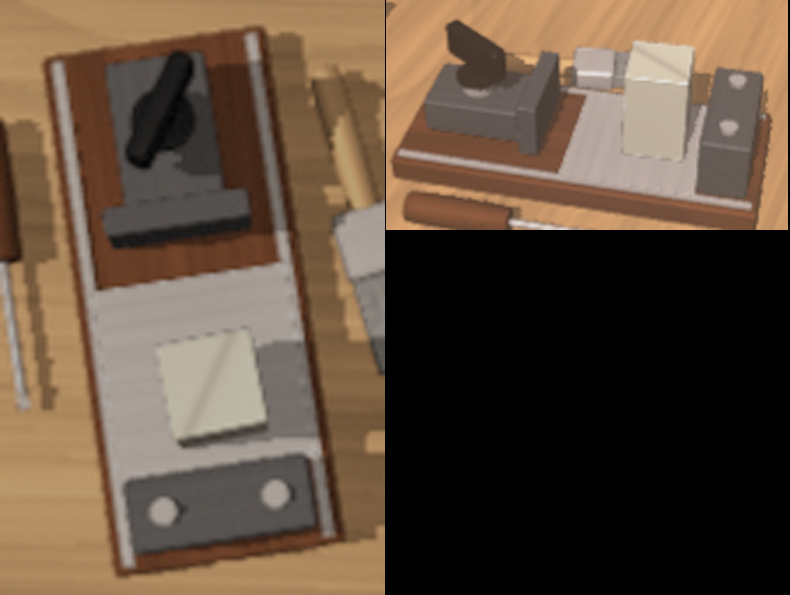

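The crop shows the bed corners, the bar (ends around crop (183,55) and (138,162)), the stone top corners (156,345), (250,328), (267,425), (178,440), and the fixed jaw's top edge. Next step is computing poses.

Run:
```python
from h import *
c=vision.capture("top")
g=lambda pts,z: ray(c,np.array(pts)/3.5+[240,155],z)[:,:2]
bed=g([(47,62),(263,28),(340,540),(120,575)],22); print("bed",bed.round(1).tolist())
ctr=bed.mean(0); d=(bed[2]+bed[3]-bed[0]-bed[1])/2; print("len",np.linalg.norm(d)); e=bed[1]-bed[0]; print("wid",np.linalg.norm(e))
yaw=np.arctan2(d[1],d[0]); print("ctr",ctr,"yaw",yaw,"yaw2",np.arctan2(e[1],e[0]))
ux=np.array([np.cos(yaw),np.sin(yaw)]); uy=np.array([-ux[1],ux[0]])
f=lambda P:np.c_[(P-ctr)@ux,(P-ctr)@uy].round(1).tolist()
print("fixed",f(g([(125,483),(312,455),(318,527),(132,552)],75)))
print("jawtop",f(g([(103,210),(247,190),(250,215),(110,237)],74)))
st=g([(156,345),(250,328),(267,425),(178,440)],105);print("stone",f(st),st.mean(0))
k=g([(172,55),(192,62),(148,165),(128,152)],110);print("knob",f(k),f(k.mean(0)[None]),k.mean(0))
v=(k[0]+k[1]-k[2]-k[3])/2;print("bar len",np.linalg.norm(v),"ang",np.arctan2(v[1],v[0]),"rel bed",np.arctan2(v@uy,v@ux))
# predicted positions
print("knob pred from jaw open",ctr+ux*(100-135-60))
print(get_obs()["tool_pos"],get_obs()["tcp_rot"])
```

```text
bed [[708.8, 98.3], [732.1, -25.1], [440.8, -75.3], [418.7, 46.1]]
len 295.17949581365275
wid 125.50837149676777
ctr [575.07936444  10.98642758] yaw -2.9672084167092647 yaw2 -1.3842305442918967
fixed [[101.0, -48.4], [101.2, 52.0], [139.3, 49.4], [137.5, -49.7]]
jawtop [[-46.7, -39.8], [-46.0, 38.9], [-32.1, 38.5], [-31.4, -38.1]]
stone [[34.1, -20.5], [32.6, 29.2], [84.0, 30.5], [84.8, -16.2]] [518.09485122  -4.91408357]
knob [[-116.8, 9.9], [-111.5, 19.8], [-60.0, -11.0], [-68.4, -20.4]] [[-89.2, -0.4]] [662.82062198  26.89643394]
bar len 58.49610925933732 ang -0.37508388164483586 rel bed 2.592124535064429
knob pred from jaw open [668.63855279  27.46909348]
[ 222.99615702 -474.97952755  226.20917493] [-3.14050340e+00 -1.61469850e-04  4.38777059e-01]
```

```bash
python3 -m pendant '{"dp":[[0.05,-0.0217,0],[0.1,-0.0433,0],[0.15,-0.065,0],[0.2,-0.0866,0],[0.25,-0.1083,0],[0.3,-0.13,0],[0.35,-0.1516,0],[0.4,-0.1733,0]],"rotation":[[0,0,0.1],[0,0,0.2],[0,0,0.3],[0,0,0.4],[0,0,0.5],[0,0,0.6],[0,0,0.7],[0,0,0.81]]}' 0.05; python3 -c "
from plant import get_obs;import numpy as np
o=get_obs();p,y=o['tool_pos'],o['tcp_rot'][2];d=np.array([666,27])-p[:2];c,s=np.cos(y),np.sin(y);print(p,o['tcp_rot'],d@[c,s],d@[s,-c],o['grip_width'])"
```

```text
time: 1.15
tool_pos: [512.5, -146.9, 226.6]
tcp_rot: [3.141, 0.0, -0.375]
contact_force: [0.3, -1.2, -0.5]
grip_width: 49.8
finger_force: 0.0
[ 512.46555418 -146.9112763   226.55866341] [ 3.14141547e+00  1.66963406e-04 -3.74676320e-01] 79.23662692466857 -218.03558203110094 49.76067631349377
```

```bash
python3 -m pendant '{"dp":[[0.015,-0.04,0],[0.03,-0.08,0],[0.045,-0.12,0],[0.06,-0.16,0.02],[0.07,-0.19,0.04],[0.079,-0.218,0.06],[0.079,-0.218,0.085],[0.079,-0.218,0.085]],"rotation":[[0,0,0],[0,0,0],[0,0,0],[0,0,0],[0,0,0],[0,0,0],[0,0,0],[0,0,0]]}'
python3 - <<'E'
from h import *
o=[]
for n,(a,b,w,h) in {"top":(240,140,140,150),"side":(210,170,140,130)}.items():
    c=vision.capture(n); i=c["pixels"][b:b+h,a:a+w,::-1]; o.append(cv2.resize(i,(400,400*h//w),interpolation=cv2.INTER_CUBIC))
    print(n,proj(c,[[666,27,98]]))
H=max(x.shape[0] for x in o); cv2.imwrite("pics/a.png",np.hstack([np.pad(x,((0,H-x.shape[0]),(0,0),(0,0))) for x in o]))
E
```

```text
time: 2.15
tool_pos: [662.7, 26.5, 138.9]
tcp_rot: [3.14, 0.006, -0.371]
contact_force: [0.1, -0.9, 0.6]
grip_width: 50.0
finger_force: 0.0
top [[286.10477683 185.76105677]]
side [[272.91471998 224.29212143]]
```

View pics/a.png

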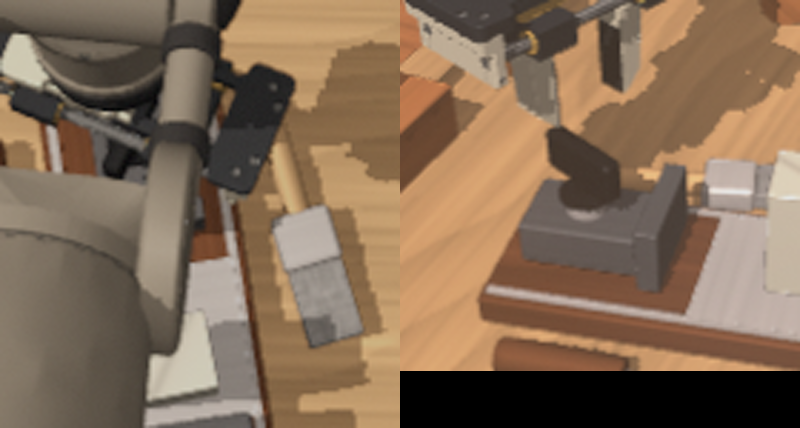

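The side view shows the fingers straddling the bar, which is centred at about crop (584,165). The projected grip point, (580,155), agrees. I'll descend and close.

```bash
python3 -m pendant '{"dp":[[0,0,0],[0,0,0.015],[0,0,0.03],[0,0,0.045],[0,0,0.057],[0,0,0.057]],"rotation":[[0,0,0],[0,0,0],[0,0,0],[0,0,0],[0,0,0],[0,0,0]]}'; python3 -m pendant '{"dp":[[0,0,0],[0,0,0],[0,0,0],[0,0,0],[0,0,0],[0,0,0]],"rotation":[[0,0,0],[0,0,0],[0,0,0],[0,0,0],[0,0,0],[0,0,0]]}' 0.0
```

```text
time: 3.0
tool_pos: [663.5, 26.1, 83.1]
tcp_rot: [3.141, 0.003, -0.371]
contact_force: [-0.8, -0.9, -0.2]
grip_width: 49.6
finger_force: 0.0
time: 3.75
tool_pos: [665.1, 28.3, 85.1]
tcp_rot: [-3.138, -0.001, -0.371]
contact_force: [2.5, 7.7, -0.4]
grip_width: 13.8
finger_force: 30.0
```

```bash
python3 -m pendant '{"dp":[[0,0,0],[0,0,0],[0,0,0],[0,0,0],[0,0,0]],"rotation":[[0,0,-0.06],[0,0,-0.12],[0,0,-0.18],[0,0,-0.24],[0,0,-0.3]]}'; python3 -c "
from plant import get_obs;print(get_obs()['moment'])"
```

```text
time: 4.38
tool_pos: [665.1, 28.4, 85.1]
tcp_rot: [-3.138, -0.002, -0.069]
contact_force: [3.7, 8.2, -1.7]
grip_width: 13.8
finger_force: 30.0
[ 1.31018808 -0.41165339 -0.13668792]
```

```bash
python3 -m pendant '{"dp":[[0,0,0],[0,0,0],[0,0,0],[0,0,0],[0,0,0],[0,0,0],[0,0,0],[0,0,0]],"rotation":[[0,0,-0.08],[0,0,-0.16],[0,0,-0.24],[0,0,-0.32],[0,0,-0.4],[0,0,-0.48],[0,0,-0.5],[0,0,-0.5]]}'; python3 -c "
from plant import get_obs;import numpy as np
o=get_obs();y=o['tcp_rot'][2];u=np.array([-.9848,-.1733]);c,s=np.cos(y),np.sin(y);print(o['moment'],y,'bed x in tool',u@[c,s],u@[s,-c])"
```

```text
time: 5.38
tool_pos: [664.4, 28.5, 85.0]
tcp_rot: [-3.139, -0.002, 0.429]
contact_force: [0.1, 7.7, 0.5]
grip_width: 13.6
finger_force: 30.0
[ 1.27634391 -0.06171822 -0.14159717] 0.42932754730973577 bed x in tool -0.9675630992638211 -0.2523600185112315
```

```bash
python3 -m pendant '{"dp":[[-0.0075,-0.002,0],[-0.015,-0.004,0],[-0.0225,-0.0059,0],[-0.03,-0.0078,0],[-0.0375,-0.0098,0],[-0.045,-0.0117,0],[-0.0525,-0.0137,0],[-0.0581,-0.0151,0]],"rotation":[[0,0,0],[0,0,0],[0,0,0],[0,0,0],[0,0,0],[0,0,0],[0,0,0],[0,0,0]]}'
python3 - <<'E'
from h import *
o=[]
for n,(a,b,w,h) in {"top":(240,140,120,190),"side":(230,190,180,120)}.items():
    c=vision.capture(n); i=c["pixels"][b:b+h,a:a+w,::-1]; o.append(cv2.resize(i,(370,370*h//w),interpolation=cv2.INTER_CUBIC))
H=max(x.shape[0] for x in o); cv2.imwrite("pics/b.png",np.hstack([np.pad(x,((0,H-x.shape[0]),(0,0),(0,0))) for x in o]))
E
```

```text
time: 6.38
tool_pos: [605.1, 17.8, 85.0]
tcp_rot: [-3.139, -0.002, 0.429]
contact_force: [0.7, 8.9, 0.4]
grip_width: 14.0
finger_force: 30.0
```

View pics/b.png

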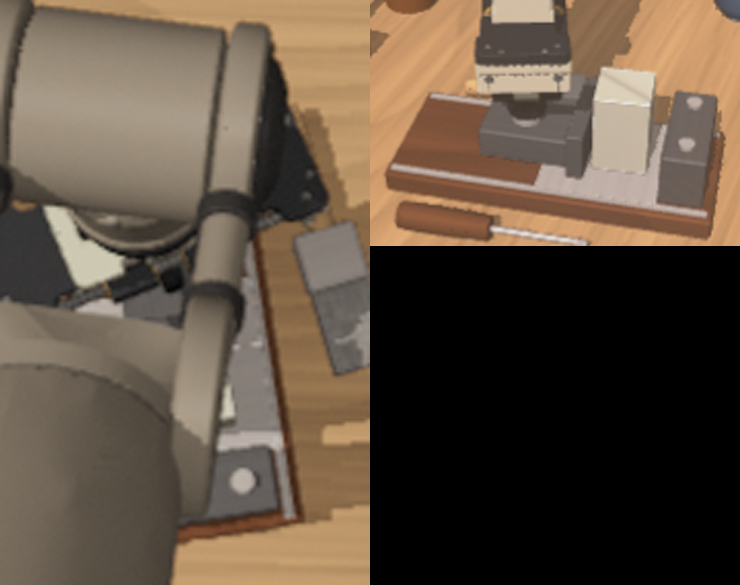

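The jaw followed. In the side view a small gap remains between the jaw (crop x≈590) and the stone (595), and the stone still stands clear of the fixed jaw. I'll go on slowly.

```bash
python3 -m pendant '{"dp":[[-0.002,-0.0005,0],[-0.004,-0.001,0],[-0.006,-0.0016,0],[-0.008,-0.0021,0],[-0.01,-0.0026,0],[-0.012,-0.0031,0],[-0.014,-0.0037,0],[-0.016,-0.0042,0]],"rotation":[[0,0,0],[0,0,0],[0,0,0],[0,0,0],[0,0,0],[0,0,0],[0,0,0],[0,0,0]]}'
```

```text
time: 7.48
tool_pos: [589.6, 15.0, 85.0]
tcp_rot: [-3.14, -0.003, 0.429]
contact_force: [3.6, 9.3, -1.2]
grip_width: 13.6
finger_force: 30.0
```

```bash
python3 -m pendant '{"dp":[[-0.001,-0.0003,0],[-0.002,-0.0005,0],[-0.003,-0.0008,0],[-0.004,-0.001,0],[-0.005,-0.0013,0],[-0.0055,-0.0014,0],[-0.006,-0.0016,0],[-0.006,-0.0016,0]],"rotation":[[0,0,0],[0,0,0],[0,0,0],[0,0,0],[0,0,0],[0,0,0],[0,0,0],[0,0,0]]}'
```

```text
time: 8.48
tool_pos: [585.3, 14.2, 85.0]
tcp_rot: [-3.141, -0.007, 0.428]
contact_force: [9.2, 11.4, -6.1]
grip_width: 13.4
finger_force: 30.0
```

```bash
python3 -m pendant '{"dp":[[-0.0005,-0.0001,0],[-0.001,-0.0003,0],[-0.001,-0.0003,0],[-0.001,-0.0003,0]],"rotation":[[0,0,0],[0,0,0],[0,0,0],[0,0,0]]}'
python3 - <<'E'
from h import *
c=vision.capture("side"); i=c["pixels"][190:310,250:410,::-1]; cv2.imwrite("pics/c.png",cv2.resize(i,(800,600),interpolation=cv2.INTER_CUBIC))
E
```

```text
time: 8.98
tool_pos: [585.3, 14.2, 85.1]
tcp_rot: [3.141, -0.009, 0.428]
contact_force: [13.0, 12.2, -8.2]
grip_width: 13.6
finger_force: 30.0
```

View pics/c.png

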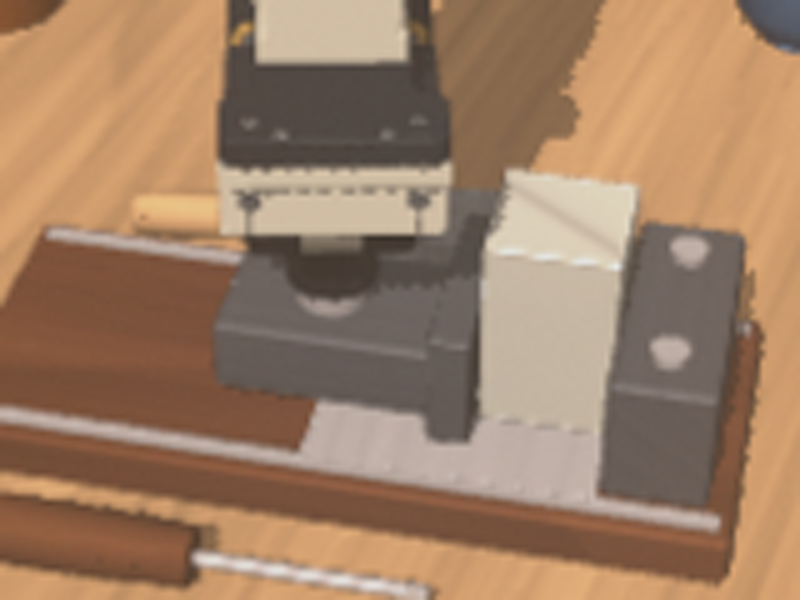

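Run:
```python
from h import *
c=vision.capture("side")
ctr=np.array([575.1,11.]);yaw=-2.967;ux=np.array([np.cos(yaw),np.sin(yaw)]); uy=np.array([-ux[1],ux[0]])
def g(n,pts,z):
    P=ray(c,np.array(pts)/5+[250,190],z)[:,:2]-ctr; print(n,np.c_[P@ux,P@uy].round(1).tolist())
g("stone base",[(482,418),(592,430)],25)
g("stone top NL NR FR FL",[(487,250),(622,268),(637,185),(507,172)],105)
g("slide jaw top near right",[(472,345)],74)
g("fixed top NL FL NR",[(615,385),(643,225),(718,402)],75)
g("fixed base near",[(600,495),(706,508)],25)
print(get_obs()["contact_force"],get_obs()["moment"],get_obs()["tool_pos"])
```

```text
stone base [[54.4, -24.3], [95.5, -21.8]]
stone top NL NR FR FL [[54.0, -25.3], [101.9, -24.9], [100.4, 25.3], [52.5, 22.7]]
slide jaw top near right [[52.5, -41.1]]
fixed top NL FL NR [[105.3, -52.5], [102.5, 41.7], [141.3, -53.5]]
fixed base near [[103.6, -55.7], [141.6, -54.0]]
[13.7960378  11.71530022 -8.63551412] [ 1.8291327  -1.98602014 -0.08479079] [585.33840347  14.20633729  85.0914777 ]
```

The gap measures about 51 mm. The last 1 mm commanded only raised the force (+4 N) without any motion, so the stone is seated and square, and its base is partly hidden by the fixed jaw. I'll press slightly more, then tighten.

```bash
python3 -m pendant '{"dp":[[-0.0005,-0.0001,0],[-0.001,-0.0003,0],[-0.001,-0.0003,0],[-0.001,-0.0003,0]],"rotation":[[0,0,0],[0,0,0],[0,0,0],[0,0,0]]}' && python3 -m pendant '{"dp":[[0,0,0],[0,0,0],[0,0,0],[0,0,0],[0,0,0],[0,0,0],[0,0,0],[0,0,0]],"rotation":[[0,0,0.06],[0,0,0.12],[0,0,0.18],[0,0,0.24],[0,0,0.3],[0,0,0.36],[0,0,0.42],[0,0,0.48]]}'
```

```text
time: 9.57
tool_pos: [585.2, 14.2, 85.1]
tcp_rot: [3.141, -0.011, 0.428]
contact_force: [17.7, 12.2, -10.8]
grip_width: 13.5
finger_force: 30.0
time: 10.58
tool_pos: [585.2, 14.0, 85.1]
tcp_rot: [-3.138, -0.01, -0.053]
contact_force: [17.6, 12.1, -12.0]
grip_width: 13.7
finger_force: 30.0
```

```bash
python3 -m pendant '{"dp":[[0,0,0],[0,0,0],[0,0,0],[0,0,0],[0,0,0],[0,0,0],[0,0,0],[0,0,0]],"rotation":[[0,0,0.07],[0,0,0.14],[0,0,0.21],[0,0,0.28],[0,0,0.35],[0,0,0.42],[0,0,0.48],[0,0,0.48]]}'; python3 -c "
from plant import get_obs;print(get_obs()['moment'])"
```

```text
time: 11.58
tool_pos: [585.2, 13.8, 85.3]
tcp_rot: [-3.134, -0.008, -0.531]
contact_force: [16.3, 10.9, -8.5]
grip_width: 13.6
finger_force: 30.1
[ 1.75852795 -2.42718869  0.26794501]
```

```bash
python3 -m pendant '{"dp":[[0.001,-0.0008,0],[0.002,-0.0017,0],[0.0023,-0.0019,0],[0.0023,-0.0019,0]],"rotation":[[0,0,0],[0,0,0],[0,0,0],[0,0,0]]}' && python3 -m pendant '{"dp":[[0,0,0],[0,0,0],[0,0,0],[0,0,0],[0,0,-0.02],[0,0,-0.05],[0,0,-0.09],[0,0,-0.13]],"rotation":[[0,0,0],[0,0,0],[0,0,0],[0,0,0],[0,0,0],[0,0,0],[0,0,0],[0,0,0]]}' 0.05
python3 - <<'E'
from h import *
c=vision.capture("side"); i=c["pixels"][190:310,250:410,::-1]; cv2.imwrite("pics/d.png",cv2.resize(i,(800,600),interpolation=cv2.INTER_CUBIC))
E
```

```text
time: 12.08
tool_pos: [585.3, 13.8, 85.2]
tcp_rot: [-3.137, -0.002, -0.53]
contact_force: [6.3, 9.2, -1.8]
grip_width: 13.9
finger_force: 30.1
time: 13.08
tool_pos: [583.3, 11.8, 215.9]
tcp_rot: [3.141, 0.0, -0.531]
contact_force: [0.6, 0.4, -0.4]
grip_width: 49.7
finger_force: 0.0
```

View pics/d.png

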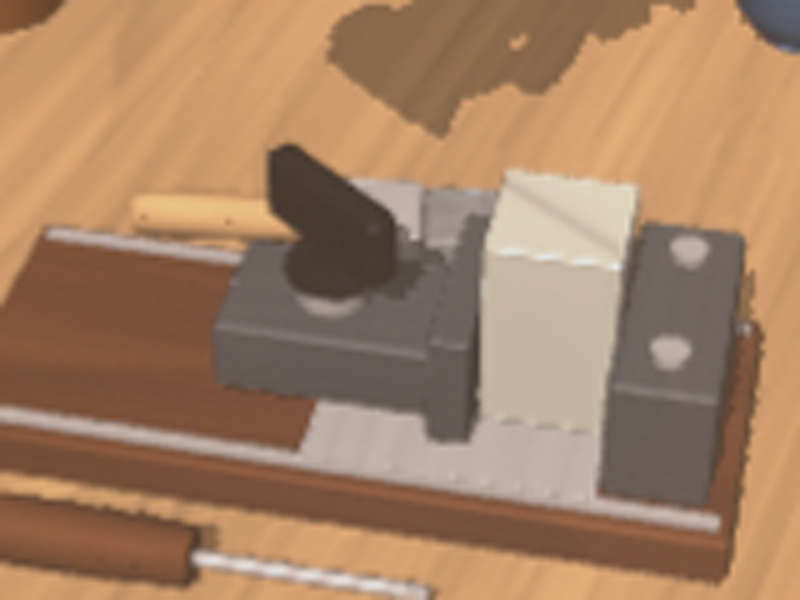

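The stone stands upright, touching both jaws (faces at about crop x 478 and 610). The bar runs from (285,150) to (390,220), i.e. turned to tight, and the chisel and brush have not moved. I'll hand the job in.

```bash
python3 -c "
from plant import workorder;print(workorder.close_job())"
```

```text
the job is handed in; nothing more can be done
None
```

I loosened the knob, slid the jaw up until the stone sat upright and square between both jaws, tightened the knob to about 1.4 rad by my estimate, and handed the job in at about 13 s; the hand-in returned no verdict.

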